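# Nest the wax-warming pans with their handles fanned

## Task

Nest the three steel wax-warming pans: the middle-sized one inside the largest, which stays where it stands, and the smallest inside the middle-sized one, each sitting flat on the bottom of the pan below. Fan the handles: seen from above, each handle should point about 45 degrees further round counter-clockwise than the handle of the pan just below it. Leave the hand mirror lying where it is.

Things in the scene. Friction and masses are not known exactly. Their poses are not given: they have to be found in the camera images.
- large_pan: Open round steel pan, outside diameter 120 mm, wall 3, rim 40 above its underside, flat bottom 5 thick. Bar handle 12 wide, 8 thick lies level on the rim (40 to 48 mm above the underside), along the pan's +x to 135 mm from its axis. Origin: centre of the underside, z up. Handle starts roughly towards the robot. Largest; 260 g.
- middle_pan: Open round steel pan, outside diameter 88 mm, wall 3, rim 40 above its underside, flat bottom 5 thick. Bar handle 12 wide, 8 thick lies level on the rim (40 to 48 mm above the underside), along the pan's +x to 119 mm from its axis. Origin: centre of the underside, z up. Handle starts roughly towards the robot. 160 g. Nested, its origin is 5 mm above the large pan's.
- small_pan: Open round steel pan, outside diameter 58 mm, wall 3, rim 40 above its underside, flat bottom 5 thick. Bar handle 12 wide, 8 thick lies level on the rim (40 to 48 mm above the underside), along the pan's +x to 104 mm from its axis. Origin: centre of the underside, z up. Handle starts roughly towards the robot. 110 g. Nested, its origin is 5 mm above the middle pan's.
- middle_pan_handle_end (a point): far end of that pan's handle, mid-thickness: 119 mm along the pan's +x from its axis, 44 mm above its underside
- small_pan_handle_end (a point): far end of that pan's handle, mid-thickness: 104 mm along the pan's +x from its axis, 44 mm above its underside
- vanity_mirror: Hand mirror lying flat on the marble to the robot's left, round wood head 90 mm across, 10 thick, handle 18 wide along its +x to 150 mm from the head's centre. Origin: centre of the head's underside. (Beyond the pans a black tray holds a square bottle, flask, tumbler and clear drawer unit, up to 190 mm tall, not part of the job.)
Things that resemble listed ones, but are neither listed nor needed, are in the scene too. Leave any blue look-alike of the middle_pan alone. Leave any purple look-alike of the small_pan alone.

How it is judged:
By the outcome, as a careful person would: the job done as asked, in the order asked, and still so for the second after the job is handed in, with the robot touching nothing.
It also fails if it takes over 64 s, if anything falls off the work surface, if the arm or the gripper's body presses on something with over 40 N, if the wrist force passes 120 N, or if a joint passes its speed limit or range.

## Robot

A 6-joint arm with a two-finger parallel gripper is mounted at the origin on the work surface. World frame = base frame: x ahead of the robot, y to its left, z up, the work surface at z = 0. Lengths are in m, angles in rad, forces in N, time in s.
With the tool pointing down it reaches from about 0.275 to 0.825 m from the base axis. Payload 5.2 kg.
Tool frame: the origin (TCP) lies at the very end of the fingers, on their centre line; the grasp point (between the pads) lies r.pinch_z behind it (r.pinch_z is the distance from the TCP to the grasp point, in m); z points along the fingers, y is the line along which they close (so a half turn about z gives the same grasp; the last joint's range is limited). The gripper opens to 93 mm and grips with 3 to 60 N. Pads are 15 mm wide; open, the fingers measure 128 mm over their backs; the gripper's body (75 mm by 188 mm) begins 65 mm behind the grasp point.
Start: joints at [-1.519, 0.259, 1.535, -0, 1.348, -0.203], TCP at [0.139, -0.532, 0.219] pointing down, gripper open.
Joint ranges: [-3.14, 3.14], [-0.91, 2.08], [0.19, 2.58], [-1.22, 4.36], [0.22, 2.71], [-3.12, 3.12]. Speed limits (rad/s): [2.57, 2.57, 3.14, 3.14, 3.14, 3.14].

## Interface

Orientations are given as [roll, pitch, yaw] about the fixed x, y, z axes, in that order (R = Rz(yaw) Ry(pitch) Rx(roll)).
In Python, from plant import r gives the robot as it stands.
- The arm moves only by the tool send_rows, never from a script. Its argument "plan" is a list of rows, each an object of numbers: "dx", "dy", "dz": the shift along the tool's x, y, z in mm; "turn": the turn about the tool's z in rad; "hand": the finger opening in mm, from 0 to 93. A call has 1 to 5 rows; each row shifts and turns the commanded pose from where the row before left it, along the tool's axes as they then stand; what a row does not reach is not made up. A row lasts 1/8 s, in which the tool goes at most 62.5 mm and 10.7 degrees, less where a joint would pass 70% of its speed; a pose out of reach is approached as far as the arm can. A call is refused whole if a number of a shift passes 62.5 or a number of a turn 0.188, either way. A call with a gripper value outside its range is refused whole. The fingers move at their own pace and stop on an object; "force" is the grip in N (left out, the last holds). Time passes only in rows, so rows that do not move let the fingers close. It gives the time, the measured TCP pose, the force, the opening and the grip force at its end, in the units of the state.
- r.sense(): the state, without advancing time (a new reading comes with each control period).
- r.read_camera(name): name is "scene" or "top" or "wrist"; returns (picture, depth): 480x640x3 uint8, red, green, blue; 480x640 float32, m along the optical axis (not along the pixel's ray), 0 where there is no reading.
- r.calibration(name): a dict with "fovy" (degrees; the focal length in pixels is half the picture's height over the tangent of half this angle, whatever the lens; pixels are square), "cx", "cy" (the principal point, pixels), "origin" and "orientation" of the camera in the world. Camera axes: x right, y down, z forward; pixel columns grow to the right and rows downward; lengths in m; the calibration is good to about 2 mm. A picture is of the moment at which its call begins: read the wrist's pose just before it. calibration takes no time and is no camera call; for the wrist camera it gives the pose at the moment of the call.
- r.job_done(): hands the job in; it is judged then, once.
The state is a dict: "time_s": time; "joint_positions": joint angles; "qvel": joint speeds; "effort": joint torques, N m; "tool_pos": TCP position; "tool_rot": TCP orientation; "wrist_force": force on the tool from outside, world axes, zero at the start; "torque": the same for the moment, N m; "grip_width": finger opening in m; "grasp_force": force on a finger pad.
Only numpy, scipy, OpenCV 4.12 (cv2) and the standard library are available. Lean on these libraries where they do the work, as an engineer would, in place of code of your own. Each camera call takes 0.05 s, during which the arm holds its last target. There are 200 camera calls.

## Working session

There is one attempt and no reset: what is moved stays moved. The work goes in short steps, Python scripts to look and compute and a tool call to move; the robot and the scene stay as the last step left them, time stands still between calls to the robot, and variables do not carry over. Pictures are saved under pics/ and viewed, at most 10 in all, crops included, and the job is handed in when it is done.

Besides the shell and the picture viewer there is one more tool, called after ">>>" by a JSON object that holds its "api" and its "payload". send_rows: Moves the arm, as the interface text tells. Its arguments: {"type":"object","properties":{"plan":{"type":"array","items":{"type":"object","properties":{"dx":{"type":"number"},"dy":{"type":"number"},"dz":{"type":"number"},"turn":{"type":"number"},"hand":{"type":"number"}}}},"force":{"type":"number"}},"required":["plan"]}

```bash
mkdir -p pics; ls
python3 - <<'E'
from plant import r
import cv2,numpy as np
for n in ("top","scene"):
    p,d=r.read_camera(n); cv2.imwrite(f"pics/{n}0.png",p[:,:,::-1]); np.savez(f"{n}0.npz",p=p,d=d); print(n,r.calibration(n))
print(r.sense(), r.pinch_z)
E
```

```text
pics
top {'fovy': 52.02100362818638, 'cx': 328.4392399024327, 'cy': 238.22947553988178, 'origin': array([0.47284497, 0.10275427, 1.10074445]), 'orientation': array([-3.04516975e+00, -2.42629713e-04, -1.57299788e+00])}
scene {'fovy': 43.682135643143255, 'cx': 315.7629656137096, 'cy': 245.88096215513568, 'origin': array([1.44827309, 0.47530447, 0.94806262]), 'orientation': array([-2.30958922, -0.01301504,  1.95051046])}
{'time_s': 0.1, 'joint_positions': array([-1.51880518e+00,  2.59268732e-01,  1.53596810e+00,  3.29375155e-05,
        1.34797003e+00, -2.02812352e-01]), 'qvel': array([-0.00132329, -0.00088742, -0.00309581,  0.00021898, -0.00133361,
       -0.00089601]), 'effort': array([ 9.98801770e-04, -4.38211870e+01, -2.84640402e+01,  7.19089410e-02,
        3.62649013e-02, -5.86937654e-05]), 'tool_pos': array([ 0.13863284, -0.5317478 ,  0.2179038 ]), 'tool_rot': array([-3.14001800e+00, -3.56594358e-04,  2.54795917e-01]), 'wrist_force': array([-0.92451376,  0.75721384,  0.10508492]), 'torque': array([-0.0255038 , -0.02933277, -0.01980207]), 'grasp_force': 0.0, 'grip_width': 0.09281120252379912} 0.0188
```

View pics/top0.png

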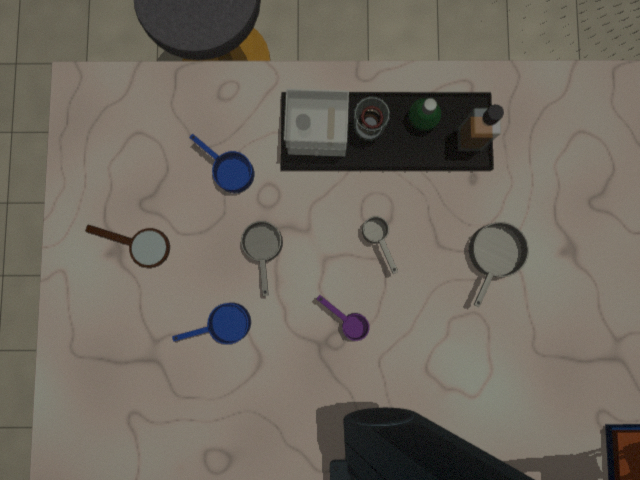

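View pics/scene0.png

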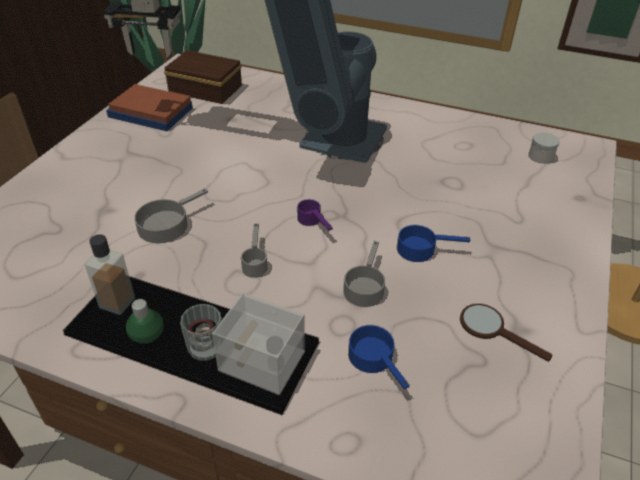

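The top view shows three steel pans: large at (497,250), middle at (262,243) and small at (375,231). The look-alikes are blue at (233,172) and (229,323), and purple at (355,326). The description asks for steel, so the grey ones are meant. The mirror is at (150,247). Next I measure the poses and take an enlarged crop to confirm.

```bash
cat > h.py <<'E'
import numpy as np,cv2
from scipy.spatial.transform import Rotation as R
from scipy.optimize import least_squares
def cloud(d,c):
    f=240/np.tan(np.radians(c['fovy']/2)); v,u=np.mgrid[:480,:640]
    P=np.stack([(u-c['cx'])/f*d,(v-c['cy'])/f*d,d],-1)
    return P@R.from_euler('xyz',c['orientation']).as_matrix().T+c['origin']
def pan(W,box,Ro,Lh,z0=0):
    """fit centre+handle angle; box=(u0,v0,u1,v1)"""
    u0,v0,u1,v1=box; Q=W[v0:v1,u0:u1].reshape(-1,3); Q=Q[(Q[:,2]>z0+.025)&(Q[:,2]<z0+.065)]
    far=Q[:,:2]; c=np.median(far,0)
    def res(p):
        q=far-p[:2]; a=np.array([np.cos(p[2]),np.sin(p[2])]); s=q@a; t=q@np.array([-a[1],a[0]])
        ring=np.abs(np.hypot(*q.T)-(Ro-.0015)); ds=np.maximum(0,np.maximum(Ro-s,s-Lh)); bar=np.hypot(ds,np.maximum(0,np.abs(t)-.005))
        return np.minimum(ring,bar)
    best=min((least_squares(res,[c[0]+dx,c[1]+dy,a],loss='soft_l1',f_scale=.002) for a in np.arange(0,6.3,.5) for dx in(-.02,.02) for dy in (-.02,.02)),key=lambda o:o.cost)
    x,y,a=best.x; a=(a+np.pi)%(2*np.pi)-np.pi
    s=(far-[x,y])@[np.cos(a),np.sin(a)]
    hz=Q[s>Ro+.01][:,2]
    return dict(c=(round(x,4),round(y,4)),deg=round(np.degrees(a),1),n=len(Q),rms=round(np.sqrt((res(best.x)**2).mean())*1e3,2),smax=round(s.max(),4),hz=round(np.median(hz),4) if len(hz) else None)
E
python3 - <<'E'
from h import *; from plant import r
z=np.load('top0.npz'); W=cloud(z['d'],r.calibration('top'))
print('table z',np.median(W[350:400,480:560,2]))
for n,b,Ro,L in(('L',(455,212,540,312),.06,.135),('M',(230,212,295,305),.044,.119),('S',(350,208,405,280),.029,.104)): print(n,pan(W,b,Ro,L))
h=W[90:172,275:510].reshape(-1,3);h=h[h[:,2]>.03]; print('tray objs x',h[:,0].min(),'y',h[:,1].min(),h[:,1].max())
cv2.imwrite('pics/crop.png',cv2.resize(z['p'][190:350,170:540,::-1],None,fx=2.1,fy=2.1))
E
```

```text
table z -7.732843123131605e-05
L {'c': (np.float64(0.551), np.float64(-0.2695)), 'deg': np.float64(154.2), 'n': 685, 'rms': np.float64(0.93), 'smax': np.float64(0.134), 'hz': np.float64(0.0476)}
M {'c': (np.float64(0.5703), np.float64(0.2485)), 'deg': np.float64(-175.3), 'n': 451, 'rms': np.float64(10.48), 'smax': np.float64(0.1312), 'hz': np.float64(0.047)}
S {'c': (np.float64(0.5955), np.float64(0.0002)), 'deg': np.float64(-156.9), 'n': 359, 'rms': np.float64(0.74), 'smax': np.float64(0.1036), 'hz': np.float64(0.047)}
tray objs x 0.4728449665062759 y -0.24616410685285378 0.19417315463056195
```

View pics/crop.png

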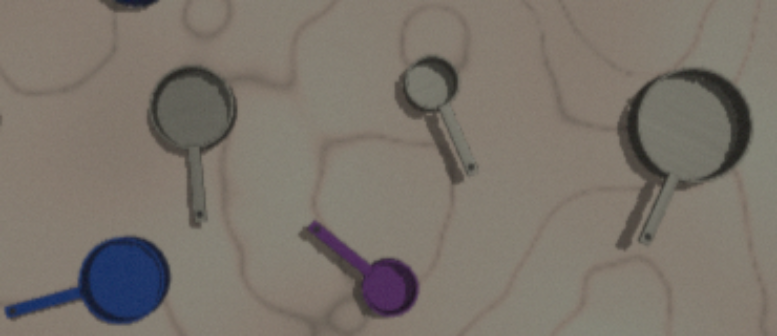

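The crop confirms the three grey steel pans: large at about (690,125) in crop pixels, middle at (195,108) and small at (430,85). Blue and purple stay untouched. The middle fit picked up some of the blue pan, so I'm redoing it and working out the moves.

```bash
cat >> h.py <<'E'
def step(r,xy,yaw_deg,z):
    """print shift left in tool axes (mm) and turn (rad)"""
    s=r.sense(); Rm=R.from_euler('xyz',s['tool_rot']).as_matrix(); p=np.array([*xy,z])
    d=Rm.T@(p-s['tool_pos'])*1e3; t=-(np.radians(yaw_deg)-s['tool_rot'][2]); t=(t+np.pi/2)%np.pi-np.pi/2
    print('t',round(s['time_s'],2),'pos',s['tool_pos'].round(4),'rot',s['tool_rot'].round(4),'goal',p.round(4),'shift(before turn)',d.round(1),'turn',round(t,3),'w',round(s['grip_width'],4),'gf',round(float(s['grasp_force']),1),'F',s['wrist_force'].round(1))
def at(c,deg,rad): return np.array(c)+rad*np.array([np.cos(np.radians(deg)),np.sin(np.radians(deg))])
E
python3 - <<'E'
from h import *; from plant import r
z=np.load('top0.npz'); W=cloud(z['d'],r.calibration('top')); W[z['d']==0]=0
m=pan(W,(236,212,290,300),.044,.119); print(m)
h=W[70:185,275:510].reshape(-1,3);h=h[h[:,2]>.03]; print('tray x',h[:,0].min(),'y',h[:,1].min(),h[:,1].max())
step(r,at(m['c'],m['deg'],.078),m['deg'],.14)
E
```

```text
{'c': (np.float64(0.5703), np.float64(0.2486)), 'deg': np.float64(-174.6), 'n': 440, 'rms': np.float64(0.77), 'smax': np.float64(0.1176), 'hz': np.float64(0.0472)}
tray x 0.7591106377631853 y -0.24616410685285378 0.19417315463056195
t 0.1 pos [ 0.1386 -0.5317  0.2179] rot [-3.140e+00 -4.000e-04  2.548e-01] goal [0.4926 0.2413 0.14  ] shift(before turn) [ 537.4 -658.7   79.1] turn 0.161 w 0.0928 gf 0.0 F [-0.9  0.8  0.1]
```

>>> {"api": "send_rows", "payload": {"plan": [{"dx": 36,"dy": -44,"dz": 0,"hand": 40},{"dx": 36,"dy": -44,"dz": 0,"hand": 40},{"dx": 36,"dy": -44,"dz": 0,"hand": 40},{"dx": 36,"dy": -44,"dz": 0,"hand": 40},{"dx": 36,"dy": -44,"dz": 0,"hand": 40}]}}

```text
schema error: expected keys dx, dy, dz, turn, hand
```

>>> {"api": "send_rows", "payload": {"plan": [{"dx": 36,"dy": -44,"dz": 0,"hand": 40},{"dx": 36,"dy": -44,"dz": 0,"hand": 40},{"dx": 36,"dy": -44,"dz": 0,"hand": 40},{"dx": 36,"dy": -44,"dz": 0,"hand": 40},{"dx": 36,"dy": -44,"dz": 0,"hand": 40}]}}

```text
schema error: expected keys dx, dy, dz, turn, hand
```

>>> {"api": "send_rows", "payload": {"plan": [{"dx": 36,"dy": -44,"dz": 10,"hand": 40},{"dx": 36,"dy": -44,"dz": 10,"hand": 40},{"dx": 36,"dy": -44,"dz": 10,"hand": 40},{"dx": 36,"dy": -44,"dz": 10,"hand": 40},{"turn": 0.16,"hand": 40}]}}

```text
schema error: expected keys dx, dy, dz, turn, hand
```

>>> {"api": "send_rows", "payload": {"plan": [{"hand": 40},{"hand": 40}]}}

```text
schema error: expected keys dx, dy, dz, turn, hand
```

Run:
```python
from h import *; from plant import r
c=r.calibration('wrist'); p,d=r.read_camera('wrist'); cv2.imwrite('pics/w1.png',p[:,:,::-1]); np.savez('w1.npz',p=p,d=d)
W=cloud(d,c); W[d==0]=0; h=(W[...,2]>.025)&(W[...,2]<.065); print(h.sum(), [ (W[h][:,i].min().round(3),W[h][:,i].max().round(3)) for i in (0,1)])
step(r,at((.5703,.2486),-174.6,.078),-174.6,.14)
```

```text
29184 [(np.float64(-0.032), np.float64(0.175)), (np.float64(-0.706), np.float64(-0.453))]
t 0.15 pos [ 0.1386 -0.5318  0.218 ] rot [-3.1402e+00 -3.0000e-04  2.5480e-01] goal [0.4926 0.2413 0.14  ] shift(before turn) [ 537.4 -658.8   79.1] turn 0.161 w 0.0929 gf 0.0 F [0.7 0.9 0.1]
```

View pics/w1.png

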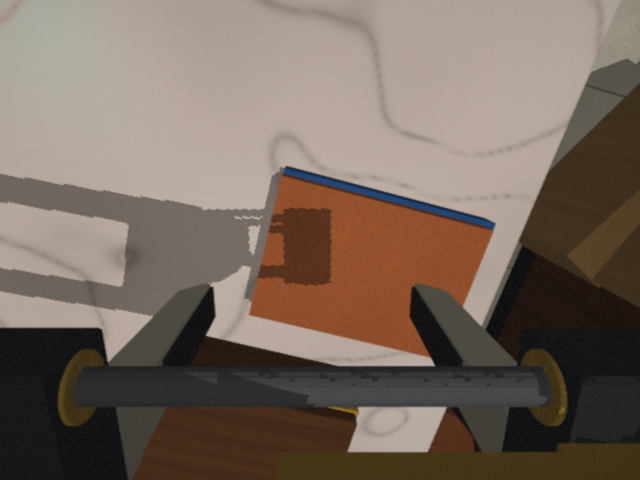

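The moves were refused because every row needs all five keys, so the arm is still above the book at its start pose. I'm resending full rows.

>>> {"api": "send_rows", "payload": {"plan": [{"dx": 36,"dy": -44,"dz": 0,"turn": 0,"hand": 40},{"dx": 36,"dy": -44,"dz": 0,"turn": 0,"hand": 40},{"dx": 36,"dy": -44,"dz": 0,"turn": 0,"hand": 40},{"dx": 36,"dy": -44,"dz": 0,"turn": 0,"hand": 40},{"dx": 36,"dy": -44,"dz": 0,"turn": 0,"hand": 40}], "force": 40}}

```text
time_s: 0.78
tool_pos: [0.2577, -0.2722, 0.2185]
tool_rot: [-3.142, -0.0, 0.254]
wrist_force: [0.7, 0.2, 0.6]
grip_width: 0.0474
grasp_force: 0.0
```

>>> {"api": "send_rows", "payload": {"plan": [{"dx": 36,"dy": -44,"dz": 0,"turn": 0,"hand": 40},{"dx": 36,"dy": -44,"dz": 0,"turn": 0,"hand": 40},{"dx": 36,"dy": -44,"dz": 0,"turn": 0,"hand": 40},{"dx": 36,"dy": -44,"dz": 0,"turn": 0,"hand": 40},{"dx": 36,"dy": -44,"dz": 0,"turn": 0,"hand": 40}]}}

```text
time_s: 1.4
tool_pos: [0.3766, -0.0139, 0.2188]
tool_rot: [3.141, -0.001, 0.255]
wrist_force: [1.6, -0.8, -0.5]
grip_width: 0.0399
grasp_force: 0.0
```

>>> {"api": "send_rows", "payload": {"plan": [{"dx": 36,"dy": -44,"dz": 10,"turn": 0,"hand": 40},{"dx": 36,"dy": -44,"dz": 10,"turn": 0,"hand": 40},{"dx": 36,"dy": -44,"dz": 10,"turn": 0,"hand": 40},{"dx": 36,"dy": -44,"dz": 10,"turn": 0,"hand": 40},{"dx": 0,"dy": 0,"dz": 0,"turn": 0.16,"hand": 40}]}}

```text
time_s: 2.02
tool_pos: [0.4713, 0.1942, 0.177]
tool_rot: [-3.141, 0.002, 0.096]
wrist_force: [-0.7, -0.4, -0.1]
grip_width: 0.0397
grasp_force: 0.0
```

>>> {"api": "send_rows", "payload": {"plan": [{"dx": 0,"dy": 0,"dz": 0,"turn": 0,"hand": 40},{"dx": 0,"dy": 0,"dz": 0,"turn": 0,"hand": 40}]}}

```text
time_s: 2.28
tool_pos: [0.4709, 0.1905, 0.1787]
tool_rot: [3.142, 0.0, 0.097]
wrist_force: [-0.5, 0.0, 0.9]
grip_width: 0.0399
grasp_force: 0.0
```

Run:
```python
from h import *; from plant import r
c=r.calibration('wrist'); p,d=r.read_camera('wrist'); cv2.imwrite('pics/w2.png',p[:,:,::-1]); np.savez('w2.npz',p=p,d=d)
W=cloud(d,c); W[d==0]=0; h=(W[...,2]>.025)&(W[...,2]<.065); print(h.sum(), [ (W[h][:,i].min().round(3),W[h][:,i].max().round(3)) for i in (0,1)])
step(r,at((.5703,.2486),-174.6,.078),-174.6,.14)
```

```text
14457 [(np.float64(0.357), np.float64(0.627)), (np.float64(-0.045), np.float64(0.433))]
t 2.33 pos [0.471  0.1903 0.1789] rot [ 3.1416e+00 -2.0000e-04  9.6200e-02] goal [0.4926 0.2413 0.14  ] shift(before turn) [ 26.4 -48.6  38.9] turn 0.002 w 0.0397 gf 0.0 F [ 0.3 -0.2  0.7]
```

View pics/w2.png

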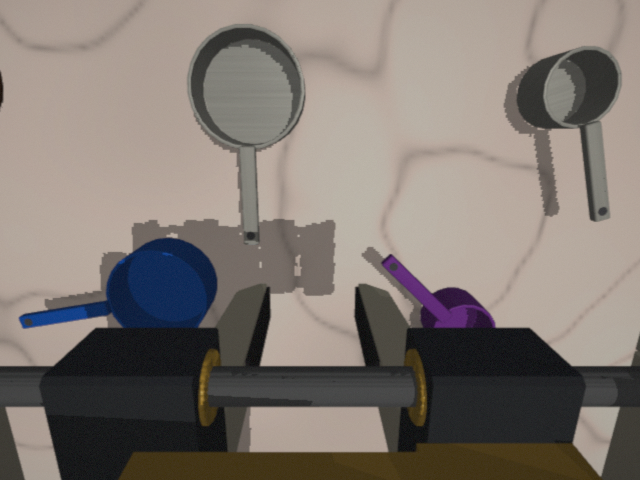

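The wrist view shows the middle pan at (246,88) with its handle end at (251,237), the small pan at (568,88), the blue pan at (162,285), and the fingers open. I'm fitting from here and checking how close the blue pan is.

Run:
```python
from h import *; from plant import r
z=np.load('w2.npz'); p=z['p'].astype(int); W=cloud(z['d'],r.calibration('wrist')); W[z['d']==0]=0
m=pan(W,(180,15,320,232),.044,.119); print(m); print(pan(W,(505,35,630,230),.029,.104))
b=(p[...,2]>p[...,0]*2)&(p[...,2]>p[...,1]*1.5); b[:,230:]=0; q=W[b]; q=q[q[:,2]>.01]; print('blue x',np.percentile(q[:,0],[1,99]),'y',np.percentile(q[:,1],[1,99]))
g=at(m['c'],m['deg'],.078); q3=np.linalg.norm(q[:,:2]-g,axis=1); print('nearest blue to grasp',q3.min(), q[q3.argmin()])
step(r,g,m['deg'],.025)
```

```text
{'c': (np.float64(0.5721), np.float64(0.2481)), 'deg': np.float64(-174.7), 'n': 3917, 'rms': np.float64(0.92), 'smax': np.float64(0.1079), 'hz': np.float64(0.049)}
{'c': (np.float64(0.5972), np.float64(0.0008)), 'deg': np.float64(-156.7), 'n': 4996, 'rms': np.float64(0.74), 'smax': np.float64(0.1044), 'hz': np.float64(0.0487)}
blue x [0.35488798 0.43905597] y [0.27434837 0.42839081]
nearest blue to grasp 0.009801434524136862 [0.50155578 0.23416153 0.27888216]
t 2.33 pos [0.471  0.1903 0.1789] rot [ 3.1416e+00 -2.0000e-04  9.6200e-02] goal [0.4944 0.2409 0.025 ] shift(before turn) [ 28.1 -48.1 153.9] turn 0.004 w 0.0397 gf 0.0 F [ 0.3 -0.2  0.7]
```

>>> {"api": "send_rows", "payload": {"plan": [{"dx": 14,"dy": -24,"dz": 0,"turn": 0.004,"hand": 40},{"dx": 14,"dy": -24,"dz": 20,"turn": 0,"hand": 40},{"dx": 0,"dy": 0,"dz": 50,"turn": 0,"hand": 40},{"dx": 0,"dy": 0,"dz": 50,"turn": 0,"hand": 40},{"dx": 0,"dy": 0,"dz": 34,"turn": 0,"hand": 40}]}}

```text
time_s: 2.95
tool_pos: [0.4938, 0.2403, 0.023]
tool_rot: [3.141, 0.001, 0.091]
wrist_force: [-0.1, -0.3, -0.9]
grip_width: 0.04
grasp_force: 0.0
```

>>> {"api": "send_rows", "payload": {"plan": [{"dx": 0,"dy": 0,"dz": 0,"turn": 0,"hand": 40},{"dx": 0,"dy": 0,"dz": 0,"turn": 0,"hand": 0},{"dx": 0,"dy": 0,"dz": 0,"turn": 0,"hand": 0},{"dx": 0,"dy": 0,"dz": 0,"turn": 0,"hand": 0},{"dx": 0,"dy": 0,"dz": 0,"turn": 0,"hand": 0}], "force": 50}}

```text
time_s: 3.58
tool_pos: [0.4951, 0.2416, 0.0257]
tool_rot: [-3.141, -0.002, 0.091]
wrist_force: [-0.3, 0.2, 4.7]
grip_width: 0.0112
grasp_force: 49.9
```

>>> {"api": "send_rows", "payload": {"plan": [{"dx": 0,"dy": 0,"dz": -10,"turn": 0,"hand": 0},{"dx": 0,"dy": 0,"dz": -20,"turn": 0,"hand": 0},{"dx": 0,"dy": 0,"dz": -25,"turn": 0,"hand": 0},{"dx": 0,"dy": 0,"dz": -25,"turn": 0,"hand": 0},{"dx": 0,"dy": 0,"dz": -20,"turn": 0,"hand": 0}]}}

```text
time_s: 4.2
tool_pos: [0.4945, 0.2413, 0.1261]
tool_rot: [-3.142, -0.0, 0.091]
wrist_force: [-0.2, -0.7, -0.7]
grip_width: 0.0116
grasp_force: 49.9
```

>>> {"api": "send_rows", "payload": {"plan": [{"dx": 0,"dy": 0,"dz": 0,"turn": 0,"hand": 0},{"dx": 0,"dy": 0,"dz": 0,"turn": 0,"hand": 0}]}}

```text
time_s: 4.45
tool_pos: [0.4939, 0.2411, 0.124]
tool_rot: [3.141, 0.001, 0.091]
wrist_force: [-0.1, -0.4, -1.5]
grip_width: 0.0113
grasp_force: 49.9
```

```bash
cat >> h.py <<'E'
def held(r,n,tag):
    """rim circle fit of the pan held, wrist camera"""
    c=r.calibration('wrist'); p,d=r.read_camera('wrist'); cv2.imwrite(f'pics/{tag}.png',p[:,:,::-1]); np.savez(f'{tag}.npz',p=p,d=d)
    W=cloud(d,c); W[d==0]=-1; return p,d,W
E
python3 - <<'E'
from h import *; from plant import r
p,d,W=held(r,'M','w3'); step(r,at((.5721,.2481),-174.7,.078),-174.7,.025)
s=r.sense()['tool_pos']; h=W.copy(); m=(W[...,2]>.06)&(W[...,0]>s[0]+.02)&(abs(W[...,1]-s[1])<.08)
q=W[m]; print(len(q), q.min(0),q.max(0))
for lo in np.arange(.51,.63,.015):
    k=q[(q[:,0]>lo)&(q[:,0]<lo+.015)]
    if len(k): print(round(lo,3),len(k),'top z',np.percentile(k[:,2],95).round(4))
E
```

```text
t 4.5 pos [0.4937 0.2411 0.1236] rot [3.1412e+00 2.1000e-03 9.0800e-02] goal [0.4944 0.2409 0.025 ] shift(before turn) [ 1.   0.2 98.6] turn -0.002 w 0.0116 gf 49.9 F [-0.1  0.1 -0.9]
100445 [0.51366837 0.16274407 0.09952941] [0.61473859 0.30808719 0.24184315]
0.51 32701 top z 0.2396
0.525 30694 top z 0.2332
0.54 6363 top z 0.1378
0.555 7283 top z 0.1373
0.57 7834 top z 0.1371
0.585 7893 top z 0.137
0.6 7677 top z 0.1373
```

View pics/w3.png

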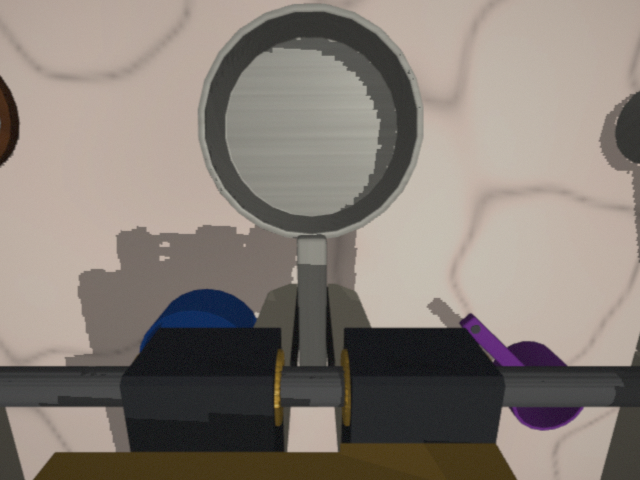

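Middle pan held level: rim circle centred at (311,120), rim at z = 0.137 all across. Now the shift to the large pan.

```bash
cat >> h.py <<'E'
def heldfit(r,W,Ro,Lh,z0):
    """centre and handle angle of the held pan in the tool's frame (x,y m, deg, ccw from above about tool x)"""
    s=r.sense(); V=W.copy(); yaw=s['tool_rot'][2]; a=np.array([np.cos(yaw),np.sin(yaw)])
    f=(V[...,:2]-s['tool_pos'][:2])@a; V[f<.012]=-1
    m=pan(V,(100,0,560,320),Ro,Lh,z0); o=np.array(m['c'])-s['tool_pos'][:2]
    m['fwd']=round(o@a,4); m['left']=round(o@np.array([-a[1],a[0]]),4); m['rel']=round((m['deg']-np.degrees(yaw)+360)%360,1); return m
E
python3 - <<'E'
from h import *; from plant import r
z=np.load('w3.npz'); W=cloud(z['d'],r.calibration('wrist')); W[z['d']==0]=-1
W[abs(W[...,2]-.135)>.02]=-1
m=heldfit(r,W,.044,.119,.095); print(m)
yaw=154.2+45-m['rel']; a=np.radians(yaw); Rz=np.array([[np.cos(a),-np.sin(a)],[np.sin(a),np.cos(a)]])
g=np.array([.552,-.2695])-Rz@[m['fwd'],m['left']]; print(yaw)
step(r,g,yaw,.125)
E
```

```text
{'c': (np.float64(0.5704), np.float64(0.2478)), 'deg': np.float64(-174.3), 'n': 13816, 'rms': np.float64(1.34), 'smax': np.float64(0.065), 'hz': np.float64(0.1462), 'fwd': np.float64(0.077), 'left': np.float64(-0.0002), 'rel': np.float64(180.5)}
18.69999999999999
t 4.5 pos [0.4937 0.2411 0.1236] rot [3.1412e+00 2.1000e-03 9.0800e-02] goal [ 0.479 -0.294  0.125] shift(before turn) [-63.1 531.5  -1.1] turn -0.236 w 0.0116 gf 49.9 F [-0.1  0.1 -0.9]
```

>>> {"api": "send_rows", "payload": {"plan": [{"dx": -2,"dy": 20,"dz": 0,"turn": 0,"hand": 0},{"dx": -4.5,"dy": 40,"dz": 0,"turn": 0,"hand": 0},{"dx": -5,"dy": 42,"dz": 0,"turn": 0,"hand": 0},{"dx": -5,"dy": 42,"dz": 0,"turn": 0,"hand": 0},{"dx": -5,"dy": 42,"dz": 0,"turn": 0,"hand": 0}]}}

```text
time_s: 5.12
tool_pos: [0.4891, 0.0518, 0.124]
tool_rot: [3.141, 0.001, 0.091]
wrist_force: [0.3, 0.6, -1.3]
grip_width: 0.0111
grasp_force: 49.9
```

>>> {"api": "send_rows", "payload": {"plan": [{"dx": -5,"dy": 42,"dz": 0,"turn": 0,"hand": 0},{"dx": -5,"dy": 42,"dz": 0,"turn": 0,"hand": 0},{"dx": -5,"dy": 42,"dz": 0,"turn": 0,"hand": 0},{"dx": -5,"dy": 42,"dz": 0,"turn": 0,"hand": 0},{"dx": -5,"dy": 42,"dz": 0,"turn": 0,"hand": 0}]}}

```text
time_s: 5.75
tool_pos: [0.4828, -0.1594, 0.124]
tool_rot: [-3.141, 0.001, 0.09]
wrist_force: [-0.0, 0.1, -1.7]
grip_width: 0.0116
grasp_force: 49.9
```

>>> {"api": "send_rows", "payload": {"plan": [{"dx": -5,"dy": 42,"dz": 0,"turn": 0,"hand": 0},{"dx": -5,"dy": 42,"dz": 0,"turn": 0,"hand": 0},{"dx": -5,"dy": 38,"dz": 0,"turn": 0,"hand": 0},{"dx": -2,"dy": 14,"dz": 0,"turn": -0.1,"hand": 0},{"dx": 0,"dy": 0,"dz": 0,"turn": -0.136,"hand": 0}]}}

```text
time_s: 6.38
tool_pos: [0.4779, -0.2965, 0.1237]
tool_rot: [-3.141, 0.001, 0.328]
wrist_force: [-0.4, 0.8, -1.8]
grip_width: 0.0115
grasp_force: 49.9
```

>>> {"api": "send_rows", "payload": {"plan": [{"dx": 0,"dy": 0,"dz": 0,"turn": 0,"hand": 0},{"dx": 0,"dy": 0,"dz": 0,"turn": 0,"hand": 0}]}}

```text
time_s: 6.62
tool_pos: [0.4789, -0.2943, 0.1243]
tool_rot: [-3.141, 0.001, 0.324]
wrist_force: [-0.1, -1.2, -1.8]
grip_width: 0.0112
grasp_force: 49.9
```

Run:
```python
from h import *; from plant import r
step(r,[.479,-.294],18.7,.030)
p,d,W=held(r,'M','w4')
V=W.copy(); V[abs(V[...,2]-.135)>.02]=-1
m=heldfit(r,V,.044,.119,.095); print(m)
p,d=r.read_camera('top'); W=cloud(d,r.calibration('top')); W[d==0]=-1
print('L top', pan(W,(455,212,540,312),.06,.135)); print('M top', pan(W,(455,212,540,312),.044,.119,.097))
cv2.imwrite('pics/t4.png',p[190:330,400:600,::-1])
```

```text
t 6.62 pos [ 0.4789 -0.2943  0.1243] rot [-3.141e+00  6.000e-04  3.240e-01] goal [ 0.479 -0.294  0.03 ] shift(before turn) [ 0.2 -0.2 94.3] turn -0.002 w 0.0112 gf 49.9 F [-0.1 -1.2 -1.8]
{'c': (np.float64(0.5518), np.float64(-0.27)), 'deg': np.float64(-160.9), 'n': 14055, 'rms': np.float64(1.35), 'smax': np.float64(0.0646), 'hz': np.float64(0.1468), 'fwd': np.float64(0.0766), 'left': np.float64(-0.0002), 'rel': np.float64(180.5)}
L top {'c': (np.float64(0.5511), np.float64(-0.2697)), 'deg': np.float64(154.2), 'n': 495, 'rms': np.float64(0.82), 'smax': np.float64(0.1341), 'hz': np.float64(0.047)}
M top {'c': (np.float64(0.5508), np.float64(-0.2686)), 'deg': np.float64(-171.8), 'n': 473, 'rms': np.float64(1.17), 'smax': np.float64(0.0875), 'hz': np.float64(0.15)}
```

View pics/w4.png

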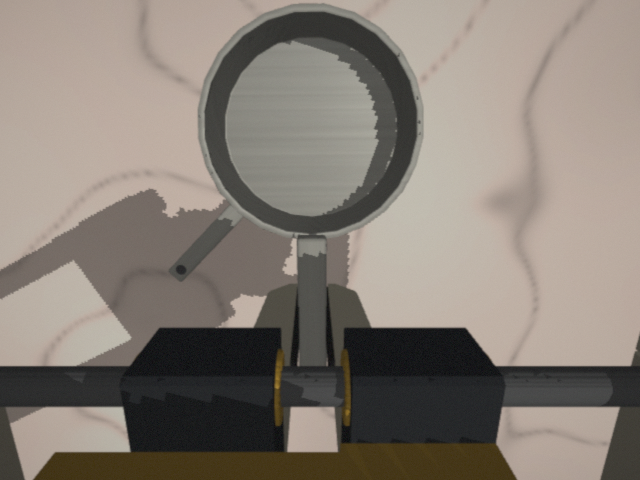

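The middle pan is concentric with the large one within 1 mm. The large handle, at (180,270) in the image, is 45° clockwise of the held one, as wanted. Lowering.

>>> {"api": "send_rows", "payload": {"plan": [{"dx": 0,"dy": 0,"dz": 30,"turn": 0,"hand": 0},{"dx": 0,"dy": 0,"dz": 28,"turn": 0,"hand": 0},{"dx": 0,"dy": 0,"dz": 18,"turn": 0,"hand": 0},{"dx": 0,"dy": 0,"dz": 10,"turn": 0,"hand": 0},{"dx": 0,"dy": 0,"dz": 5,"turn": 0,"hand": 0}]}}

```text
time_s: 7.35
tool_pos: [0.4796, -0.2942, 0.0334]
tool_rot: [-3.142, 0.0, 0.327]
wrist_force: [-0.6, 0.1, -2.0]
grip_width: 0.0112
grasp_force: 49.9
```

>>> {"api": "send_rows", "payload": {"plan": [{"dx": 0,"dy": 0,"dz": 2,"turn": 0,"hand": 0},{"dx": 0,"dy": 0,"dz": 0,"turn": 0,"hand": 0},{"dx": 0,"dy": 0,"dz": 0,"turn": 0,"hand": 0}]}}

```text
time_s: 7.72
tool_pos: [0.4799, -0.2945, 0.0322]
tool_rot: [3.141, -0.001, 0.327]
wrist_force: [0.4, 0.9, -1.2]
grip_width: 0.0111
grasp_force: 49.9
```

>>> {"api": "send_rows", "payload": {"plan": [{"dx": 0,"dy": 0,"dz": 1,"turn": 0,"hand": 0},{"dx": 0,"dy": 0,"dz": 0.7,"turn": 0,"hand": 0},{"dx": 0,"dy": 0,"dz": 0,"turn": 0,"hand": 0},{"dx": 0,"dy": 0,"dz": 0,"turn": 0,"hand": 0}]}}

```text
time_s: 8.22
tool_pos: [0.4795, -0.2946, 0.0308]
tool_rot: [3.141, -0.0, 0.327]
wrist_force: [-2.6, 0.1, 5.2]
grip_width: 0.0118
grasp_force: 49.9
```

>>> {"api": "send_rows", "payload": {"plan": [{"dx": 0,"dy": 0,"dz": 0,"turn": 0,"hand": 14},{"dx": 0,"dy": 0,"dz": 0,"turn": 0,"hand": 20},{"dx": 0,"dy": 0,"dz": 0,"turn": 0,"hand": 30},{"dx": 0,"dy": 0,"dz": 0,"turn": 0,"hand": 34},{"dx": 0,"dy": 0,"dz": -5,"turn": 0,"hand": 34}]}}

```text
time_s: 8.85
tool_pos: [0.4793, -0.294, 0.0347]
tool_rot: [-3.141, 0.0, 0.327]
wrist_force: [-0.5, -0.2, -0.0]
grip_width: 0.0335
grasp_force: 0.0
```

>>> {"api": "send_rows", "payload": {"plan": [{"dx": 0,"dy": 0,"dz": -25,"turn": 0,"hand": 34},{"dx": 0,"dy": 0,"dz": -40,"turn": 0,"hand": 34},{"dx": 0,"dy": 0,"dz": -40,"turn": 0,"hand": 34},{"dx": 0,"dy": 0,"dz": 0,"turn": 0,"hand": 34},{"dx": 0,"dy": 0,"dz": 0,"turn": 0,"hand": 34}]}}

```text
time_s: 9.48
tool_pos: [0.4793, -0.294, 0.1397]
tool_rot: [-3.141, 0.0, 0.327]
wrist_force: [0.3, -0.2, 0.0]
grip_width: 0.0339
grasp_force: 0.0
```

Run:
```python
from h import *; from plant import r
p,d,W=held(r,'M','w5')
V=W.copy(); V[(V[...,2]>.07)]=-1
L=V.copy(); L[L[...,2]>.044]=-1
print('M',pan(V,(100,0,560,330),.044,.119,.02)) 
q=V[(V[...,2]>.02)]; rr=np.hypot(q[:,0]-.552,q[:,1]+.27)
for a,b in((.040,.046),(.055,.0615),(.0,.03)): 
    k=q[(rr>a)&(rr<b)]; print(a,len(k),np.percentile(k[:,2],[50,95]) if len(k) else '')
q=V.reshape(-1,3);rr=np.hypot(q[:,0]-.552,q[:,1]+.27);print('floor z',np.median(q[(rr<.03)&(q[:,2]>-.5),2]))
g=at((.5972,.0008),-156.7,.078); step(r,g,-156.7,.13)
```

```text
M {'c': (np.float64(0.4592), np.float64(-0.2645)), 'deg': np.float64(-3.1), 'n': 5326, 'rms': np.float64(15.68), 'smax': np.float64(0.1373), 'hz': np.float64(0.0459)}
0.04 3899 [0.0446133 0.0472646]
0.055 5820 [0.03884652 0.04768709]
0.0 0 
floor z 0.010896337704473125
t 9.53 pos [ 0.4789 -0.2937  0.139 ] rot [-3.1399e+00  9.0000e-04  3.2680e-01] goal [ 0.5256 -0.0301  0.13  ] shift(before turn) [ 128.8 -234.7    9.2] turn -0.08 w 0.0341 gf 0.0 F [-0.4  0.3 -0.7]
```

View pics/w5.png

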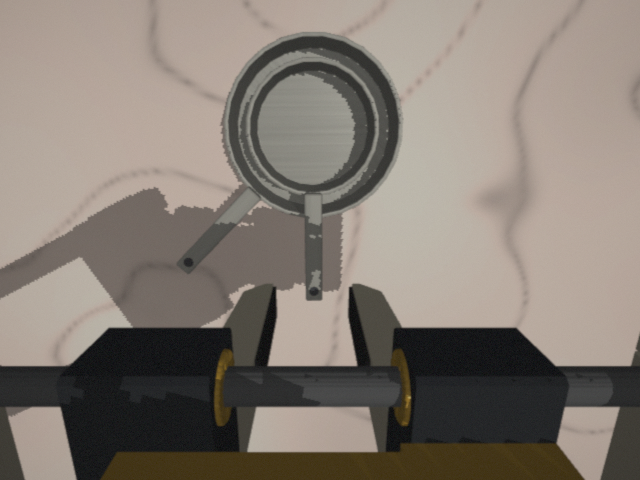

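The middle pan sits nested in the large one: floor at z = 10.9 mm, rims at 44.6 and 38.8 mm, handles about 45° apart. Next, the small pan.

>>> {"api": "send_rows", "payload": {"plan": [{"dx": 26,"dy": -47,"dz": 0,"turn": 0,"hand": 34},{"dx": 26,"dy": -47,"dz": 0,"turn": 0,"hand": 34},{"dx": 26,"dy": -47,"dz": 0,"turn": 0,"hand": 34},{"dx": 26,"dy": -47,"dz": 0,"turn": 0,"hand": 34},{"dx": 25,"dy": -47,"dz": 0,"turn": 0,"hand": 34}]}}

```text
time_s: 10.15
tool_pos: [0.5255, -0.0284, 0.1384]
tool_rot: [-3.14, 0.002, 0.326]
wrist_force: [-0.1, 0.4, -0.2]
grip_width: 0.0341
grasp_force: 0.0
```

>>> {"api": "send_rows", "payload": {"plan": [{"dx": 0,"dy": 0,"dz": 0,"turn": -0.08,"hand": 34},{"dx": 0,"dy": 0,"dz": 0,"turn": 0,"hand": 34},{"dx": 0,"dy": 0,"dz": 0,"turn": 0,"hand": 34}]}}

```text
time_s: 10.52
tool_pos: [0.5258, -0.0307, 0.1391]
tool_rot: [-3.141, 0.001, 0.405]
wrist_force: [-0.2, -0.3, 0.2]
grip_width: 0.0344
grasp_force: 0.0
```

Run:
```python
from h import *; from plant import r
p,d,W=held(r,'S','w6')
W[W[...,2]>.07]=-1
m=pan(W,(180,0,460,320),.029,.104); print(m)
step(r,at(m['c'],m['deg'],.076),m['deg'],.025)
step(r,at((.5972,.0008),-156.7,.076),-156.7,.025)
```

```text
{'c': (np.float64(0.5975), np.float64(-0.0004)), 'deg': np.float64(-157.2), 'n': 3540, 'rms': np.float64(0.87), 'smax': np.float64(0.1038), 'hz': np.float64(0.0488)}
t 10.57 pos [ 0.5259 -0.0309  0.1393] rot [-3.1409e+00  1.0000e-03  4.0440e-01] goal [ 0.5274 -0.0299  0.025 ] shift(before turn) [  2.   -0.3 114.3] turn 0.007 w 0.034 gf 0.0 F [ 0.3 -0.5  0.3]
t 10.57 pos [ 0.5259 -0.0309  0.1393] rot [-3.1409e+00  1.0000e-03  4.0440e-01] goal [ 0.5274 -0.0293  0.025 ] shift(before turn) [  2.1  -0.8 114.3] turn -0.002 w 0.034 gf 0.0 F [ 0.3 -0.5  0.3]
```

>>> {"api": "send_rows", "payload": {"plan": [{"dx": 2,"dy": -0.5,"dz": 20,"turn": 0.003,"hand": 34},{"dx": 0,"dy": 0,"dz": 35,"turn": 0,"hand": 34},{"dx": 0,"dy": 0,"dz": 35,"turn": 0,"hand": 34},{"dx": 0,"dy": 0,"dz": 18,"turn": 0,"hand": 34},{"dx": 0,"dy": 0,"dz": 6,"turn": 0,"hand": 34}]}}

```text
time_s: 11.2
tool_pos: [0.5269, -0.0296, 0.0246]
tool_rot: [-3.14, 0.002, 0.402]
wrist_force: [0.4, 0.2, -0.0]
grip_width: 0.0341
grasp_force: 0.0
```

>>> {"api": "send_rows", "payload": {"plan": [{"dx": 0,"dy": 0,"dz": 0,"turn": 0,"hand": 34},{"dx": 0,"dy": 0,"dz": 0,"turn": 0,"hand": 0},{"dx": 0,"dy": 0,"dz": 0,"turn": 0,"hand": 0},{"dx": 0,"dy": 0,"dz": 0,"turn": 0,"hand": 0},{"dx": 0,"dy": 0,"dz": 0,"turn": 0,"hand": 0}], "force": 50}}

```text
time_s: 11.82
tool_pos: [0.5281, -0.0292, 0.0264]
tool_rot: [3.141, -0.0, 0.404]
wrist_force: [-1.0, -1.3, 1.8]
grip_width: 0.0116
grasp_force: 50.0
```

>>> {"api": "send_rows", "payload": {"plan": [{"dx": 0,"dy": 0,"dz": -10,"turn": 0,"hand": 0},{"dx": 0,"dy": 0,"dz": -20,"turn": 0,"hand": 0},{"dx": 0,"dy": 0,"dz": -30,"turn": 0,"hand": 0},{"dx": 0,"dy": 0,"dz": -30,"turn": 0,"hand": 0},{"dx": 0,"dy": 0,"dz": -20,"turn": 0,"hand": 0}]}}

```text
time_s: 12.45
tool_pos: [0.5283, -0.029, 0.1379]
tool_rot: [3.141, -0.001, 0.404]
wrist_force: [1.0, 0.4, -0.6]
grip_width: 0.0114
grasp_force: 50.0
```

>>> {"api": "send_rows", "payload": {"plan": [{"dx": 0,"dy": 0,"dz": 0,"turn": 0,"hand": 0},{"dx": 0,"dy": 0,"dz": 0,"turn": 0,"hand": 0}]}}

```text
time_s: 12.7
tool_pos: [0.5273, -0.0289, 0.1353]
tool_rot: [-3.141, 0.001, 0.404]
wrist_force: [0.4, 0.5, -2.0]
grip_width: 0.0112
grasp_force: 50.0
```

Run:
```python
from h import *; from plant import r
p,d,W=held(r,'S','w7'); s=r.sense()['tool_pos']; zr=s[2]+.019-.004
W[abs(W[...,2]-zr)>.02]=-1
m=heldfit(r,W,.029,.104,zr-.04); print(m, 'rim expected',zr)
# tilt: rim near/far height
q=W[W[...,2]>0]; rr=np.hypot(*(q[:,:2]-np.array(m['c'])).T); q=q[(rr<.03)&(rr>.025)]; a=np.radians(m['deg']); t=(q[:,:2]-np.array(m['c']))@[np.cos(a),np.sin(a)]
print('rim z near/far',[np.percentile(q[k,2],90).round(4) for k in ((t>.015)&(t<.024),t<-.015)])
# middle/large as nested, top view
P,D=r.read_camera('top'); V=cloud(D,r.calibration('top')); V[D==0]=-1
A=V.copy(); A[A[...,2]<.043]=-1; print('M top',pan(A,(455,205,545,315),.044,.119,.005)); print('L top',pan(V,(455,205,545,315),.06,.135))
np.savez('t7.npz',p=P,d=D)
yaw=154.2+90-m['rel']; b=np.radians(yaw); Rz=np.array([[np.cos(b),-np.sin(b)],[np.sin(b),np.cos(b)]])
step(r,np.array([.552,-.2695])-Rz@[m['fwd'],m['left']],yaw,s[2]); print(yaw)
```

```text
{'c': (np.float64(0.5964), np.float64(-0.0001)), 'deg': np.float64(-156.8), 'n': 8119, 'rms': np.float64(1.1), 'smax': np.float64(0.063), 'hz': np.float64(0.1572), 'fwd': np.float64(0.075), 'left': np.float64(-0.0008), 'rel': np.float64(180.1)} rim expected 0.14994761778661725
rim z near/far [np.float64(0.1494), np.float64(0.1489)]
M top {'c': (np.float64(0.5515), np.float64(-0.2686)), 'deg': np.float64(-160.4), 'n': 321, 'rms': np.float64(1.35), 'smax': np.float64(0.1184), 'hz': np.float64(0.0522)}
L top {'c': (np.float64(0.5555), np.float64(-0.2573)), 'deg': np.float64(-155.0), 'n': 714, 'rms': np.float64(7.73), 'smax': np.float64(0.1265), 'hz': np.float64(0.0521)}
t 12.8 pos [ 0.5271 -0.0288  0.1348] rot [-3.1401e+00  1.8000e-03  4.0380e-01] goal [ 0.5185 -0.3366  0.1349] shift(before turn) [-128.8  279.7   -0.3] turn -0.715 w 0.0112 gf 50.0 F [-0.4 -0.1 -1.8]
64.1
```

>>> {"api": "send_rows", "payload": {"plan": [{"dx": -9,"dy": 20,"dz": 0,"turn": 0,"hand": 0},{"dx": -17,"dy": 37,"dz": 0,"turn": 0,"hand": 0},{"dx": -18,"dy": 39,"dz": 0,"turn": 0,"hand": 0},{"dx": -18,"dy": 39,"dz": 0,"turn": 0,"hand": 0},{"dx": -18,"dy": 39,"dz": 0,"turn": 0,"hand": 0}]}}

```text
time_s: 13.42
tool_pos: [0.5221, -0.2215, 0.1348]
tool_rot: [-3.14, 0.001, 0.404]
wrist_force: [1.4, 0.0, -1.0]
grip_width: 0.0116
grasp_force: 50.0
```

>>> {"api": "send_rows", "payload": {"plan": [{"dx": -18,"dy": 39,"dz": 0,"turn": 0,"hand": 0},{"dx": -18,"dy": 39,"dz": 0,"turn": 0,"hand": 0},{"dx": -12.8,"dy": 27.7,"dz": 0,"turn": 0,"hand": 0},{"dx": 0,"dy": 0,"dz": 0,"turn": -0.1,"hand": 0},{"dx": 0,"dy": 0,"dz": 0,"turn": -0.15,"hand": 0}]}}

```text
time_s: 14.05
tool_pos: [0.5186, -0.3371, 0.1343]
tool_rot: [-3.139, 0.0, 0.657]
wrist_force: [-0.5, 1.4, -1.1]
grip_width: 0.0118
grasp_force: 50.0
```

>>> {"api": "send_rows", "payload": {"plan": [{"dx": 0,"dy": 0,"dz": 0,"turn": -0.16,"hand": 0},{"dx": 0,"dy": 0,"dz": 0,"turn": -0.16,"hand": 0},{"dx": 0,"dy": 0,"dz": 0,"turn": -0.15,"hand": 0},{"dx": 0,"dy": 0,"dz": 0,"turn": 0,"hand": 0},{"dx": 0,"dy": 0,"dz": 0,"turn": 0,"hand": 0}]}}

```text
time_s: 14.68
tool_pos: [0.5192, -0.3367, 0.1353]
tool_rot: [-3.141, -0.0, 1.121]
wrist_force: [-0.3, -0.5, -1.9]
grip_width: 0.011
grasp_force: 50.0
```

Run:
```python
from h import *; from plant import r
p,d,W=held(r,'S','w8'); s=r.sense()['tool_pos']; zr=s[2]+.019-.004; U=W.copy()
W[abs(W[...,2]-zr)>.02]=-1
m=heldfit(r,W,.029,.104,zr-.04); print(m)
V=U; V[(V[...,2]>.06)|(V[...,2]<.043)]=-1; f=(V[...,:2]-s[:2])@[np.cos(1.12),np.sin(1.12)]
print('M wrist',pan(V,(0,0,640,330),.044,.119,.005))
P,D=r.read_camera('top'); T=cloud(D,r.calibration('top')); T[D==0]=-1
T[T[...,2]<.12]=-1; print('S top',pan(T,(440,205,560,330),.029,.104,zr-.04))
step(r,[.5185,-.3366],64.4,.0364)
```

```text
{'c': (np.float64(0.5516), np.float64(-0.2694)), 'deg': np.float64(-115.7), 'n': 8045, 'rms': np.float64(1.09), 'smax': np.float64(0.0627), 'hz': np.float64(0.1572), 'fwd': np.float64(0.0747), 'left': np.float64(0.0001), 'rel': np.float64(180.0)}
M wrist {'c': (np.float64(0.4509), np.float64(-0.2628)), 'deg': np.float64(-30.2), 'n': 4167, 'rms': np.float64(5.22), 'smax': np.float64(0.1183), 'hz': np.float64(0.0538)}
S top {'c': (np.float64(0.5502), np.float64(-0.2684)), 'deg': np.float64(-115.3), 'n': 474, 'rms': np.float64(4.09), 'smax': np.float64(0.0821), 'hz': np.float64(0.155)}
t 14.78 pos [ 0.5193 -0.3368  0.1356] rot [-3.1411e+00 -2.0000e-04  1.1220e+00] goal [ 0.5185 -0.3366  0.0364] shift(before turn) [-0.2 -0.7 99.2] turn -0.002 w 0.011 gf 50.0 F [ 0.4 -0.  -0.4]
```

View pics/w8.png

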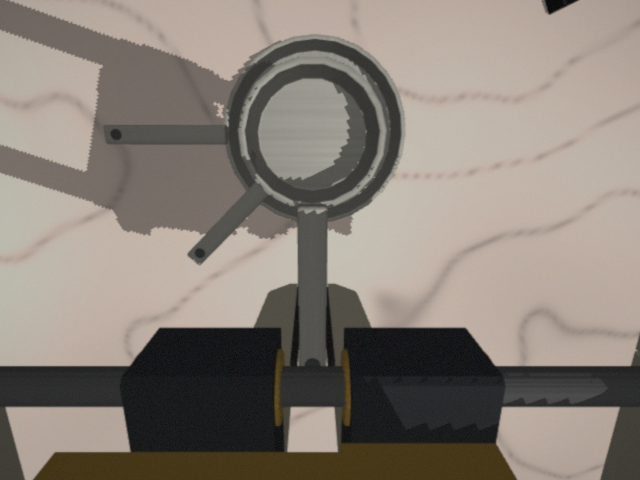

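The small pan, at (313,125), is over the nest. The handles fan out at 45° steps: large at (115,134), middle at (200,255), small pointing down. Lowering.

>>> {"api": "send_rows", "payload": {"plan": [{"dx": 0,"dy": 0,"dz": 32,"turn": 0,"hand": 0},{"dx": 0,"dy": 0,"dz": 30,"turn": 0,"hand": 0},{"dx": 0,"dy": 0,"dz": 20,"turn": 0,"hand": 0},{"dx": 0,"dy": 0,"dz": 9,"turn": 0,"hand": 0},{"dx": 0,"dy": 0,"dz": 5,"turn": 0,"hand": 0}]}}

```text
time_s: 15.4
tool_pos: [0.5195, -0.337, 0.0399]
tool_rot: [3.141, 0.0, 1.123]
wrist_force: [-0.0, 0.5, -0.2]
grip_width: 0.0114
grasp_force: 50.0
```

>>> {"api": "send_rows", "payload": {"plan": [{"dx": 0,"dy": 0,"dz": 1.5,"turn": 0,"hand": 0},{"dx": 0,"dy": 0,"dz": 0,"turn": 0,"hand": 0},{"dx": 0,"dy": 0,"dz": 0,"turn": 0,"hand": 0}]}}

```text
time_s: 15.78
tool_pos: [0.5197, -0.3372, 0.0391]
tool_rot: [3.14, 0.0, 1.124]
wrist_force: [-0.3, 0.1, -0.4]
grip_width: 0.0111
grasp_force: 50.0
```

>>> {"api": "send_rows", "payload": {"plan": [{"dx": 0,"dy": 0,"dz": 1.2,"turn": 0,"hand": 0},{"dx": 0,"dy": 0,"dz": 0.8,"turn": 0,"hand": 0},{"dx": 0,"dy": 0,"dz": 0,"turn": 0,"hand": 0},{"dx": 0,"dy": 0,"dz": 0,"turn": 0,"hand": 0}]}}

```text
time_s: 16.27
tool_pos: [0.5195, -0.3371, 0.0367]
tool_rot: [3.141, 0.0, 1.124]
wrist_force: [-0.4, -1.0, 1.1]
grip_width: 0.0113
grasp_force: 50.0
```

>>> {"api": "send_rows", "payload": {"plan": [{"dx": 0,"dy": 0,"dz": 0.5,"turn": 0,"hand": 0},{"dx": 0,"dy": 0,"dz": 0,"turn": 0,"hand": 0},{"dx": 0,"dy": 0,"dz": 0,"turn": 0,"hand": 14},{"dx": 0,"dy": 0,"dz": 0,"turn": 0,"hand": 20},{"dx": 0,"dy": 0,"dz": 0,"turn": 0,"hand": 30}]}}

```text
time_s: 16.9
tool_pos: [0.5193, -0.3365, 0.0357]
tool_rot: [-3.141, -0.0, 1.124]
wrist_force: [0.1, -0.3, 0.2]
grip_width: 0.0256
grasp_force: 0.0
```

>>> {"api": "send_rows", "payload": {"plan": [{"dx": 0,"dy": 0,"dz": 0,"turn": 0,"hand": 34},{"dx": 0,"dy": 0,"dz": -5,"turn": 0,"hand": 34},{"dx": 0,"dy": 0,"dz": -25,"turn": 0,"hand": 34},{"dx": 0,"dy": 0,"dz": -40,"turn": 0,"hand": 34},{"dx": 0,"dy": 0,"dz": -40,"turn": 0,"hand": 34}]}}

```text
time_s: 17.52
tool_pos: [0.5192, -0.3367, 0.1472]
tool_rot: [-3.141, -0.0, 1.124]
wrist_force: [-0.3, -0.3, 0.0]
grip_width: 0.034
grasp_force: 0.0
```

>>> {"api": "send_rows", "payload": {"plan": [{"dx": -30,"dy": 0,"dz": -20,"turn": 0,"hand": 34},{"dx": -30,"dy": 0,"dz": 0,"turn": 0,"hand": 34},{"dx": 0,"dy": 0,"dz": 0,"turn": 0,"hand": 34},{"dx": 0,"dy": 0,"dz": 0,"turn": 0,"hand": 34}]}}

```text
time_s: 18.02
tool_pos: [0.4934, -0.3903, 0.1658]
tool_rot: [-3.141, -0.001, 1.123]
wrist_force: [0.2, 0.1, -0.1]
grip_width: 0.0343
grasp_force: 0.0
```

Run:
```python
from h import *; from plant import r
p,d,W=held(r,'S','w9'); c=np.array([.552,-.2695]); rr=np.hypot(*(W[...,:2]-c).transpose(2,0,1)); an=np.degrees(np.arctan2(W[...,1]+.2695,W[...,0]-.552))%360; Z=W[...,2]
ok=Z>0
print('floor',np.median(Z[ok&(rr<.02)]))
for n,a,b in(('S',.026,.0285),('M',.041,.0435),('L',.057,.0595)):
    print(n,[round(float(np.percentile(Z[ok&(rr>a)&(rr<b)&(an>=q)&(an<q+60)],75)),4) for q in (270,330,30,90)])
k=ok&(rr>.075)&(rr<.1)&(Z>.04)&(Z<.07)
for lo,hi in((130,180),(180,222),(222,270)): g=k&(an>lo)&(an<hi); print(g.sum(),np.median(an[g]),np.median(Z[g]))
P,D=r.read_camera('top'); cv2.imwrite('pics/t9.png',np.hstack([cv2.resize(P[200:320,420:560,::-1],(420,360)),p[:360,:,::-1][:, 130:510]]))
```

```text
floor 0.015881290973963513
S [0.0513, 0.0512, 0.0511, 0.0512]
M [0.0459, 0.0441, 0.0121, 0.0463]Traceback (most recent call last):
  File "<stdin>", line 6, in <module>
    return _quantile_unchecked(
        a, q, axis, out, overwrite_input, method, keepdims, weights)
    return _ureduce(a,
                    func=_quantile_ureduce_func,
    ...<5 lines>...
                    overwrite_input=overwrite_input,
                    method=method)
    r = func(a, **kwargs)
    result = _quantile(arr,
                       quantiles=q,
    ...<2 lines>...
                       out=out,
                       weights=wgt)
    slices_having_nans = np.isnan(arr[-1, ...])
                                  ~~~^^^^^^^^^
IndexError: index -1 is out of bounds for axis 0 with size 0
```

Run:
```python
from h import *; from plant import r
P,D=r.read_camera('top'); W=cloud(D,r.calibration('top')); c=np.array([.5513,-.2692]); q=W-[*c,0]; rr=np.hypot(q[...,0],q[...,1]); an=np.degrees(np.arctan2(q[...,1],q[...,0]))%360; Z=W[...,2]
k=(D>0)&(rr>.07)&(rr<.13)&(Z>.035)&(Z<.07)
for lo,hi in((130,180),(180,222),(222,270)): g=k&(an>lo)&(an<hi); print(g.sum(),np.median(an[g]).round(1),rr[g].max().round(4),np.percentile(Z[g],[50,90]).round(4))
cv2.imwrite('pics/t9.png',cv2.resize(P[190:330,410:570,::-1],None,fx=4,fy=4))
```

```text
176 154.3 0.1296 [0.0472 0.0498]
148 198.6 0.1187 [0.0521 0.0549]
101 243.7 0.1046 [0.057  0.0596]
```

View pics/t9.png

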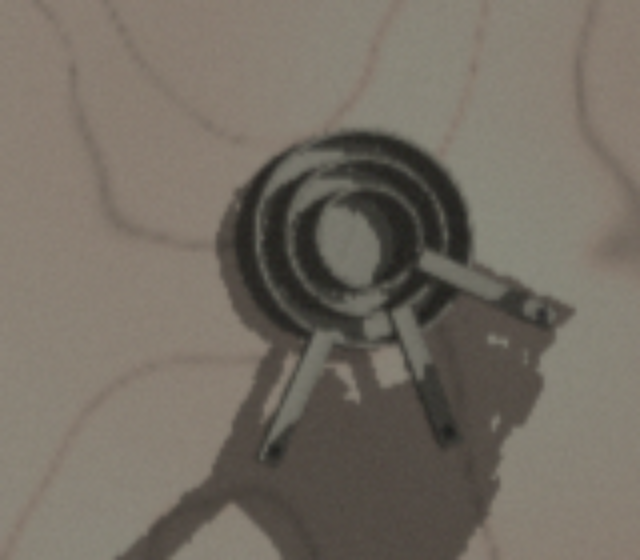

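All three pans are nested around (355,240) in the crop. The handles are at 154.3°, 198.6° and 243.7°, with their tops at 47, 52 and 57 mm, so each pan sits flat 5 mm above the one below. Handing in.

```bash
python3 -c "
from plant import r
print(r.job_done())"
```

```text
the job is handed in; nothing more can be done
None
```

The pans are nested and the job is handed in at about 18 s: each sits flat in the one below, the handles fan counter-clockwise at about 44° and 45°, and the robot never went near the mirror or the look-alikes.

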